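# Book the finished children's shoes into stock

### The arm

A 6-joint arm with a two-finger parallel gripper is mounted at the origin on the work surface. World frame = base frame: x ahead of the robot, y to its left, z up, the work surface at z = 0. Lengths are in m, angles in rad, forces in N, time in s.
With the tool pointing down it reaches from about 0.375 to 0.9 m from the base axis. Payload 3.1 kg.
Tool frame: the origin (TCP) lies at the very end of the fingers, on their centre line; the grasp point (between the pads) lies 19 mm behind it (ctrl.tcp_to_grasp is the distance from the TCP to the grasp point, in m); z points along the fingers, y is the line along which they close (so a half turn about z gives the same grasp; the last joint's range is limited). The gripper opens to 85 mm and grips with 20 to 120 N. Pads are 22 mm wide; open, the fingers measure 114 mm over their backs; the gripper's body (76 mm by 85 mm) begins 54 mm behind the grasp point. The pads swing forward as they close: fully open they stand 13 mm farther back than shut.
Start: joints at [-1.452, 0.527, 1.433, -0, 1.181, -0.178], TCP at [0.183, -0.597, 0.231] pointing down, gripper open.
Joint ranges: [-3.08, 3.08], [-0.75, 2.2], [0.22, 2.44], [-1.43, 4.57], [0, 2.65], [-2.85, 2.85]. Speed limits (rad/s): [2.79, 2.79, 3.14, 3.14, 3.14, 3.14].

### API

Orientations are given as [roll, pitch, yaw] about the fixed x, y, z axes, in that order (R = Rz(yaw) Ry(pitch) Rx(roll)).
In Python, from station import ctrl gives the robot as it stands.
- The arm moves only by the tool arm_command, never from a script. Its argument "deltas" is a list of rows, each a list of 7 numbers: the shift along the world's x, y, z in cm, then the turn, a rotation vector about the world's x, y, z in degrees, then the opening, from 0 (shut) to 1 (fully open). In form: [[tx, ty, tz, wx, wy, wz, fingers], ...]. A call has exactly 10 rows; each row is the pose to reach, as a shift and turn from the pose commanded when the call began; what a row does not reach only later rows make up. A row lasts 1/8 s, in which the tool goes at most 62.5 mm and 10.7 degrees, less where a joint would pass 70% of its speed; a pose out of reach is approached as far as the arm can. A call with a gripper value outside its range is refused whole. The fingers move at their own pace and stop on an object; "grip_force" is the grip in N (left out, the last holds). Time passes only in rows, so rows that repeat a pose let the fingers close, or fill a call up. It gives the time, the measured TCP pose, the force, the opening and the grip force at its end, in the units of the state.
- ctrl.observe(): the state, without advancing time (a new reading comes with each control period).
- ctrl.snapshot(name): name is "scene" or "top"; returns the picture (420x560x3 uint8, red, green, blue); there is no depth.
- ctrl.camera_params(name): a dict with "fx", "fy", "cx", "cy" (pixels), "R" (3x3) and "t" (3): a world point X has camera coordinates R X + t. Camera axes: x right, y down, z forward; pixel columns grow to the right and rows downward; lengths in m; the calibration is good to about 2 mm. A picture is of the moment at which its call begins. camera_params takes no time and is no camera call.
- ctrl.job_done(): hands the job in; it is judged then, once.
The state is a dict: "time": time; "q": joint angles; "qvel": joint speeds; "effort": joint torques, N m; "ee_pos": TCP position; "tcp_rot": TCP orientation; "contact_force": force on the tool from outside, world axes, zero at the start; "torque": the same for the moment, N m; "gripper_width": opening from 0.0 (shut) to 1.0 (fully open); "grasp_force": force on a finger pad.
Only numpy, scipy, OpenCV 4.12 (cv2) and the standard library are available. Lean on these libraries where they do the work, as an engineer would, in place of code of your own. Each camera call takes 0.05 s, during which the arm holds its last target. There are 200 camera calls.

### The job

First clear the shoe brush off the sloping board and lay it flat in the steel tray, then stand every child's shoe that has a barcode label side by side on the board, toes downhill close to the front lip. When all are up, take the scanner and read the shoes' labels one after another from the smallest shoe to the largest, holding it steady for about a second, square to the label and about 11 cm off; then stand the scanner upright back in the middle of its pad. Leave everything else on the bench alone.

Things in the scene. Friction and masses are not known exactly. Their poses are not given: they have to be found in the camera images.
- shoe_small: small child's black school shoe, 125 mm long, 52 wide, 56 tall, rigid; may be absent. Origin: centre of the flat sole's underside; toe to its -x, z up. Grip the ankle collar: parallel sides 42 mm apart (along y), x = -2 to 58, z = 12 to 56 mm, best at x = 28, z = 42. The 12 mm thick sole sticks out 5 mm beside the collar
- shoe_small_label (a point): centre of the white barcode label (34 x 24 mm) on that shoe's tongue, at x = -16, z = 43 mm in the shoe's frame; this frame's z points straight out of the label, leaning 30 degrees from the shoe's z towards the toe
- shoe_small_toe (a point): toe end of that shoe's sole underside, at x = -62.5 mm in the shoe's frame
- shoe_medium: medium child's black school shoe, 147 mm long, 59 wide, 62 tall, rigid; may be absent. Origin: centre of the flat sole's underside; toe to its -x, z up. Grip the ankle collar: parallel sides 49 mm apart (along y), x = -3 to 68, z = 12 to 62 mm, best at x = 32, z = 42. The 12 mm thick sole sticks out 5 mm beside the collar
- shoe_medium_label (a point): centre of the white barcode label (34 x 24 mm) on that shoe's tongue, at x = -19, z = 48 mm in the shoe's frame; this frame's z points straight out of the label, leaning 30 degrees from the shoe's z towards the toe
- shoe_medium_toe (a point): toe end of that shoe's sole underside, at x = -73.5 mm in the shoe's frame
- shoe_large: large child's black school shoe, 170 mm long, 66 wide, 68 tall, rigid; may be absent. Origin: centre of the flat sole's underside; toe to its -x, z up. Grip the ankle collar: parallel sides 56 mm apart (along y), x = -3 to 78, z = 12 to 68 mm, best at x = 37, z = 42. The 12 mm thick sole sticks out 5 mm beside the collar
- shoe_large_label (a point): centre of the white barcode label (34 x 24 mm) on that shoe's tongue, at x = -22, z = 52 mm in the shoe's frame; this frame's z points straight out of the label, leaning 30 degrees from the shoe's z towards the toe
- shoe_large_toe (a point): toe end of that shoe's sole underside, at x = -85.0 mm in the shoe's frame
- board (a point): middle of the top face of a fixed sloping wooden board, 190 mm up the slope by 420 mm wide, no dividers. x up the slope, y left along the board, z out of it; slope 18 degrees, low edge towards the robot, 45 mm above the table there and 104 at the high edge. The low edge carries a lip 10 mm thick, x = -95 to -85 mm, 10 mm proud
- brush: shoe brush, light wooden back on a dark rigid bristle block: 46 mm wide (its x), 120 long (its y), 38 tall; origin at the centre of its underside, z up. It starts bristles down on the sloping board, its length across the slope. Grip it across the 46 mm width (wooden back, z 20 to 38 mm)
- tray_in (a point): centre of the inner floor of a fixed low open steel tray, inside 112 mm (its x) by 182 mm (its y), walls 4 mm thick; rim 20 mm above the table, floor about 4 mm above the table
- scanner: cordless scanner, 0.26 kg, on its own flat foot (80 mm in x, 64 in y, 10 thick); upright handle 30 x 28; on top a head 100 long, 44 wide (y, parallel upright sides), 36 thick, its middle at z = 125, pointing along +x and 42 degrees down; 172 mm tall. Origin: centre of the foot's underside, z up. Grip the head from above across its width at x = 0, z = 125. No trigger needed
- scanner_window (a point): reading window at the scanner's nose, at x = 38, y = 0, z = 91 mm in the scanner's frame. Its x is the beam, out of the nose, 42 degrees below the scanner's +x. It reads a label met near its middle (within 15 mm) and nearly square on (within 20 degrees), 70 to 150 mm from the window, 110 best
- pad_top (a point): centre of the top of the scanner's flat charging pad (fixed, 100 mm along its x by 84 mm, 12 mm high, no rim); z up. At the start the scanner stands on it, facing along the pad's +x
- polish_jar: bystander, to be left alone: glass jar with black cap, 60 mm across, 65 tall, far right of the stand
- glue_can: bystander, to be left alone: steel can 84 mm across, 60 tall, on the right
- tape_roll: bystander, to be left alone: paper tape roll lying flat, 90 mm across, 24 tall, left of the stand
- bottle: bystander, to be left alone: clear bottle 84 mm across, 200 tall, far left
- dye_brush: bystander, to be left alone: small long-handled brush lying near the robot, left
- tack_bowl: bystander, to be left alone: steel bowl 80 mm across, 30 tall, near the robot, right

How it is judged:
On the way, in this order (a step that is already met when the one before it is completed fails the run):
1. the brush lies flat in the tray, let go (x of brush in the frame of tray_in between -0.045 and 0.045 m and y of brush in the frame of tray_in between -0.07 and 0.07 m and z of brush in the frame of tray_in between -0.006 and 0.008 m and angle between brush's own z axis and vertical below 0.15 rad and linear speed of brush below 0.03 m/s and contact force between the fingers and brush below 0.3 N), for 0.2 s.
2. every shoe present stands on the board, toe downhill by the lip, let go (x of shoe_small_toe in the frame of board between -0.1 and -0.03 m and y of shoe_small in the frame of board between -0.195 and 0.195 m and z of shoe_small in the frame of board between -0.006 and 0.01 m and angle between the z axis of each of shoe_small, shoe_medium, shoe_large and the z axis of board, either way round below 0.15 rad and angle between the x axis of each of shoe_small, shoe_medium, shoe_large and the x axis of board, either way round below 0.35 rad and linear speed of each of shoe_small, shoe_medium, shoe_large below 0.03 m/s and contact force between the fingers and shoe_small below 0.3 N and x of shoe_medium_toe in the frame of board between -0.1 and -0.03 m and y of shoe_medium in the frame of board between -0.195 and 0.195 m and z of shoe_medium in the frame of board between -0.006 and 0.01 m and contact force between the fingers and shoe_medium below 0.3 N and x of shoe_large_toe in the frame of board between -0.1 and -0.03 m and y of shoe_large in the frame of board between -0.195 and 0.195 m and z of shoe_large in the frame of board between -0.006 and 0.01 m and contact force between the fingers and shoe_large below 0.3 N), for 0.2 s.
3. the held scanner reads the label of the small shoe steadily (x of shoe_small_label in the frame of scanner_window between 0.07 and 0.15 m and y of shoe_small_label in the frame of scanner_window between -0.015 and 0.015 m and z of shoe_small_label in the frame of scanner_window between -0.015 and 0.015 m and angle between the x axis of scanner_window and the z axis of shoe_small_label, either way round below 0.35 rad), for 0.7 s.
4. the held scanner reads the label of the medium shoe steadily (x of shoe_medium_label in the frame of scanner_window between 0.07 and 0.15 m and y of shoe_medium_label in the frame of scanner_window between -0.015 and 0.015 m and z of shoe_medium_label in the frame of scanner_window between -0.015 and 0.015 m and angle between the x axis of scanner_window and the z axis of shoe_medium_label, either way round below 0.35 rad), for 0.7 s.
5. the held scanner reads the label of the large shoe steadily (x of shoe_large_label in the frame of scanner_window between 0.07 and 0.15 m and y of shoe_large_label in the frame of scanner_window between -0.015 and 0.015 m and z of shoe_large_label in the frame of scanner_window between -0.015 and 0.015 m and angle between the x axis of scanner_window and the z axis of shoe_large_label, either way round below 0.35 rad), for 0.7 s.
At the end, for the whole second after the job is handed in: Brush flat, at rest in the tray; every shoe present sole-flat on the board (within 8 degrees), pointing downhill within 20 degrees, toe end within 55 mm of the lip, at rest; scanner upright and at rest on its pad, within 20 mm of the middle (all of step 1 and all of step 2 and horizontal distance between scanner and pad_top below 0.02 m and z of scanner in the frame of pad_top between -0.006 and 0.006 m and angle between scanner's own z axis and vertical below 0.1 rad and linear speed of scanner below 0.03 m/s); the robot touches nothing.
It fails at once if a bystander is moved by more than 4 cm (distance of any of polish_jar, glue_can, tape_roll, bottle, dye_brush, tack_bowl from where it was at the start of the episode above 0.04 m).
Of shoe_small, shoe_medium, shoe_large only 2 to 3 are there at a start; the rules pass over those that are not, and their reading is None.
At some moment in a run one of brush, shoe_small, shoe_medium, shoe_large may be knocked a few centimetres aside while the robot is not near it.
It also fails if it takes over 210 s, if anything falls off the work surface, if the arm or the gripper's body presses on something with over 40 N, if the wrist force passes 120 N, or if a joint passes its speed limit or range.

## Working session

There is one attempt and no reset: what is moved stays moved. The work goes in short steps, Python scripts to look and compute and a tool call to move; the robot and the scene stay as the last step left them, time stands still between calls to the robot, and variables do not carry over. Pictures are saved under pics/ and viewed, at most 16 in all, crops included, and the job is handed in when it is done.

Besides the shell and the picture viewer there is one more tool, called after ">>>" as a command line: name --pt "numbers of a row" for each row, then --argument value for the rest. arm_command: Moves the arm, as the interface text tells. Its arguments: {"type":"object","properties":{"deltas":{"type":"array","items":{"type":"array","items":{"type":"number"}}},"grip_force":{"type":"number"}},"required":["deltas"]}

```bash
mkdir -p pics; ls
python3 - <<'E'
from station import ctrl
import cv2
for n in("scene","top"):
    cv2.imwrite(f"pics/{n}0.png",ctrl.snapshot(n)[:,:,::-1])
    print(n,ctrl.camera_params(n))
print(ctrl.observe(),ctrl.tcp_to_grasp)
E
```

```text
pics
scene {'fx': 511.7926611459726, 'fy': 511.7926611459726, 'cx': 272.2799453810966, 'cy': 208.09030774599623, 'R': array([[ 0.06549029,  0.99782236, -0.00784616],
       [ 0.55568044, -0.04299985, -0.83028324],
       [-0.82881257,  0.05001553, -0.55728644]]), 't': array([ 0.01900948, -0.22275748,  1.74146564])}
top {'fx': 461.2260913215915, 'fy': 461.2260913215915, 'cx': 285.0938374444605, 'cy': 211.13242408638513, 'R': array([[-0.01022134, -0.99993641,  0.00476421],
       [-0.99763151,  0.00987345, -0.06807258],
       [ 0.06802121, -0.00544872, -0.997669  ]]), 't': array([-0.04324529,  0.53703971,  1.49498068])}
{'time': 0.1, 'q': array([-1.45149239e+00,  5.28380691e-01,  1.43378459e+00, -1.60319947e-05,
        1.18140450e+00, -1.78461686e-01]), 'qvel': array([ 0.0009862 , -0.00097362, -0.00213584, -0.00015203,  0.00040665,
        0.00027893]), 'effort': array([-6.41210354e-04, -4.43305099e+01, -1.78587234e+01, -1.55698694e-04,
        3.85237421e-03, -1.57405088e-05]), 'ee_pos': array([ 0.18333364, -0.59682565,  0.23042356]), 'tcp_rot': array([-3.13964430e+00, -3.36386790e-04,  2.97771395e-01]), 'contact_force': array([0.31308846, 0.18280962, 0.30366742]), 'torque': array([ 0.01492649, -0.04518992, -0.05926072]), 'grasp_force': 0.0, 'gripper_width': 0.9960419383364957} 0.0187
```

View pics/scene0.png

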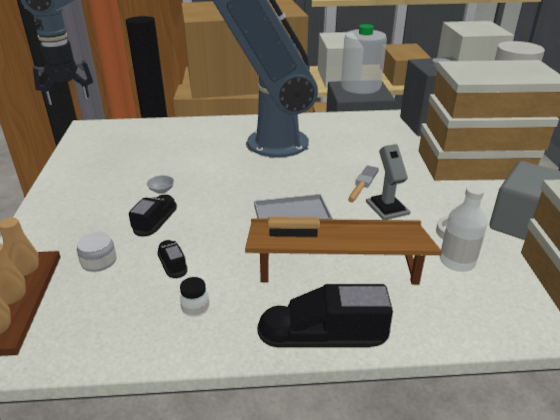

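View pics/top0.png

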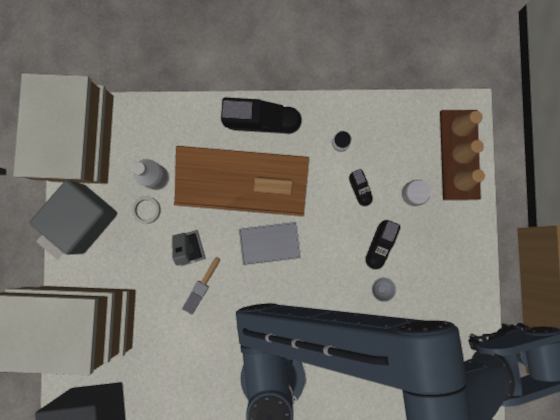

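The pictures show two labelled shoes. In the top view they are at about (362,187) and (383,244), and in the scene view at (172,258) and (153,213). The brush is on the board at top (272,186), the tray at (270,243), and the scanner on its pad at (187,248). The black object at top (260,115) is about 25 cm long with no label, so I leave it alone. Next I zoom in on details.

```bash
cat > h.py <<'E'
import numpy as np, cv2
from station import ctrl
from scipy.spatial.transform import Rotation as Ro
C={n:ctrl.camera_params(n) for n in("scene","top")}
def ray(n,u,v):
    c=C[n];d=c["R"].T@np.array([(u-c["cx"])/c["fx"],(v-c["cy"])/c["fy"],1]);return -c["R"].T@c["t"],d/np.linalg.norm(d)
def onz(n,u,v,z):
    o,d=ray(n,u,v);return o+d*(z-o[2])/d[2]
def tri(p,q):
    "p scene pixel,q top pixel -> point, gap"
    o1,d1=ray("scene",*p);o2,d2=ray("top",*q)
    s=np.linalg.lstsq(np.c_[d1,-d2],o2-o1,rcond=None)[0]
    a,b=o1+s[0]*d1,o2+s[1]*d2;return (a+b)/2,np.linalg.norm(a-b)
def proj(n,X):
    c=C[n];p=c["R"]@np.asarray(X,float)+c["t"];return np.array([c["fx"]*p[0]/p[2]+c["cx"],c["fy"]*p[1]/p[2]+c["cy"]])
def crop(im,x,y,w,h,k):
    return cv2.resize(im[y:y+h,x:x+w],None,fx=k,fy=k,interpolation=cv2.INTER_CUBIC)
E
python3 - <<'E'
from h import *
s=cv2.imread("pics/scene0.png");t=cv2.imread("pics/top0.png")
a=np.vstack([crop(t,335,160,80,60,5),crop(t,345,215,80,60,5)])
b=np.vstack([crop(s,125,230,80,60,5),crop(s,115,180,80,60,5)])
cv2.imwrite("pics/shoes.png",np.hstack([a,b]))
a=np.vstack([crop(t,165,140,160,60,5)[:300],crop(t,160,215,160,60,5)])
cv2.imwrite("pics/rest.png",a)
cv2.imwrite("pics/rest2.png",crop(s,240,140,200,150,4))
E
```

```text
(no output)
```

View pics/shoes.png

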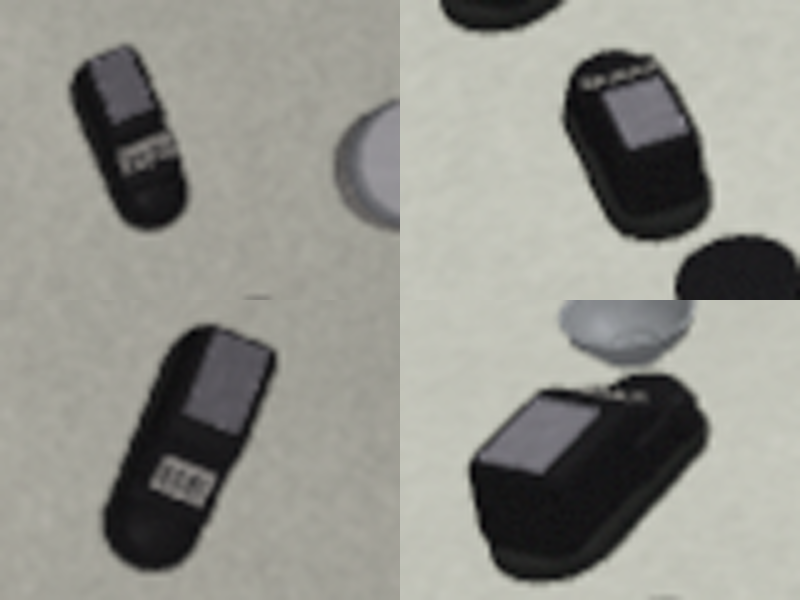

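View pics/rest.png

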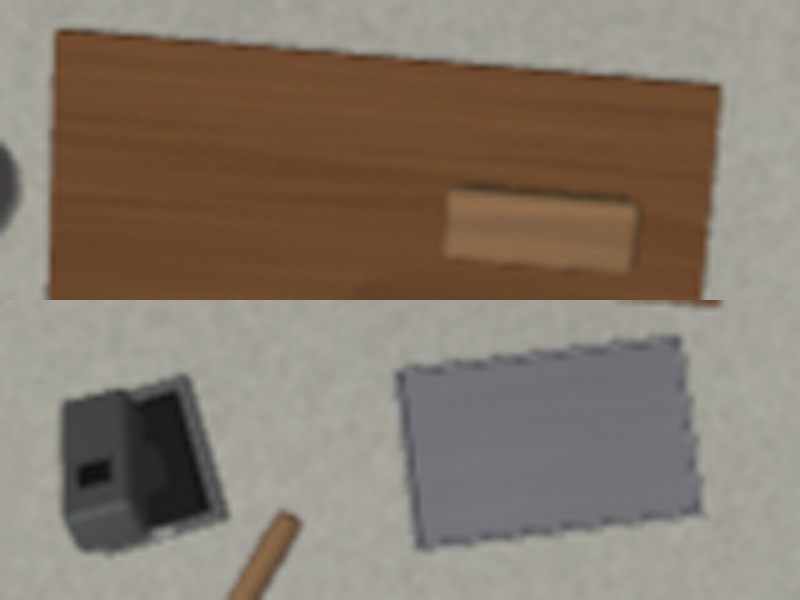

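View pics/rest2.png

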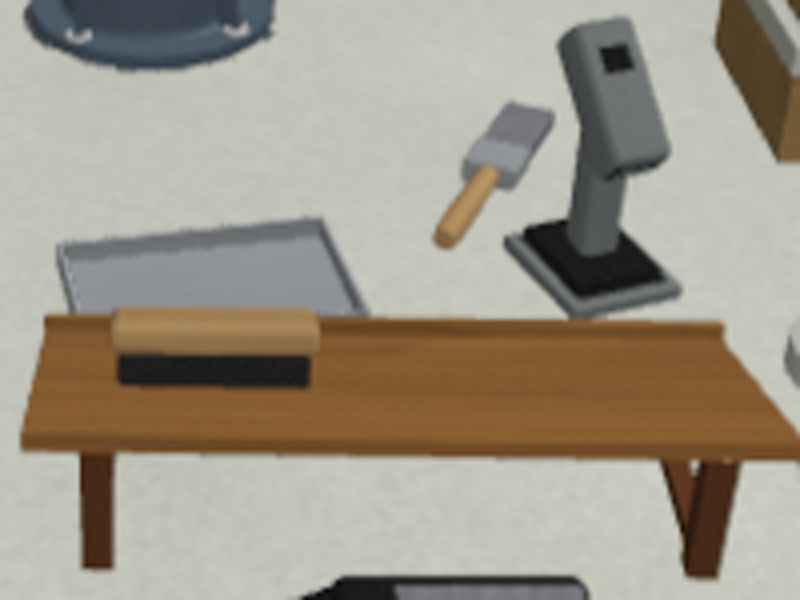

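Zoomed crops: the grey collar tops and labels of both shoes are clear, with toes pointing towards the robot in both. The scanner's nose points away from the robot. Now I fit poses from these corner pixels.

```bash
cat >> h.py <<'E'
from scipy.optimize import least_squares
def fit(obs,p0,pose):
    "obs: (cam,u,v,localpoint); pose(p)->R,t"
    def f(p):
        R,t=pose(p);return np.concatenate([proj(n,R@np.array(X)+t)-(u,v) for n,u,v,X in obs])
    r=least_squares(f,p0,loss="soft_l1");return r.x,f(r.x).reshape(-1,2).round(1).tolist()
def zyaw(p): return Ro.from_euler("z",p[3]).as_matrix(),np.array(p[:3])
E
python3 - <<'E'
from h import *
np.set_printoptions(precision=4,suppress=True)
def T(u,v,ox,oy,k=5):return (ox+u/k,oy+v/k)
print("A");A=[]
for q,p in [((110,125),(265,80)),((158,108),(205,95)),((88,62),(290,130)),((133,48),(228,150))]:
    X,g=tri(T(*p,125,230),T(*q,335,160));A.append(X);print(X,g)
B=[];print("B")
for q,p in [((182,117),(200,105)),((235,135),(145,90)),((208,28),(140,172)),((275,48),(75,165))]:
    X,g=tri(T(*p,115,180),T(*q,345,215));B.append(X);print(X,g)
for a in(A,B):
    a=np.array(a);print("w",np.linalg.norm(a[0]-a[1]),np.linalg.norm(a[2]-a[3]),"l",np.linalg.norm(a[0]-a[2]),np.linalg.norm(a[1]-a[3]),"xdir",((a[2]+a[3]-a[0]-a[1])/2),a.mean(0))
print("A toe,heel @z.006",onz("top",*T(160,230,335,160),.006),onz("top",*T(108,46,335,160),.056))
print("B toe",onz("top",*T(140,270,345,215),.006))
# board
ob=[("top",*T(57,30,165,140),(.095,.21,0)),("top",*T(720,87,165,140),(.095,-.21,0)),("top",175,206,(-.095,.21,.01)),("top",305,215.5,(-.095,-.21,.01)),
("scene",*T(22,435,240,140,4),(.095,-.21,0)),("scene",*T(45,318,240,140,4),(-.095,-.21,.01)),("scene",*T(722,325,240,140,4),(-.095,.21,.01))]
def bp(p):return Ro.from_euler("z",p[3]).as_matrix()@Ro.from_euler("y",-np.radians(18)).as_matrix(),np.array(p[:3])
print("board",*fit(ob,[.65,.05,.07,0],bp))
L=[(-.060,.095,.02),(-.060,-.095,.02)]
ob=[("top",*T(397,70,160,215),(.06,.095,.016)),("top",*T(680,38,160,215),(.06,-.095,.016)),("top",*T(702,213,160,215),(-.06,-.095,.016)),("top",*T(418,248,160,215),(-.06,.095,.016)),
("scene",*T(60,244,240,140,4),(-.06,-.095,.016)),("scene",*T(320,220,240,140,4),(-.06,.095,.016))]
print("tray",*fit(ob,[.45,.0,.004,0],zyaw))
ob=[("top",*T(185,75,160,215),(.05,-.042,0)),("top",*T(228,218,160,215),(-.05,-.042,0)),
("scene",*T(505,240,240,140,4),(-.05,-.042,0)),("scene",*T(575,313,240,140,4),(.05,-.042,0)),("scene",*T(680,290,240,140,4),(.05,.042,0))]
print("pad",*fit(ob,[.45,.25,.012,.3],zyaw))
ob=[("top",*T(450,187,165,140),(.023,.06,.038)),("top",*T(637,200,165,140),(.023,-.06,.038)),("top",*T(632,273,165,140),(-.023,-.06,.038)),("top",*T(445,258,165,140),(-.023,.06,.038)),
("scene",*T(118,383,240,140,4),(.02,-.056,0)),("scene",*T(310,386,240,140,4),(.02,.056,0))]
print("brush",*fit(ob,[.65,.0,.07,0],bp))
E
```

```text
A
[ 0.6162 -0.2796  0.0528] 0.002627447111079598
[ 0.6266 -0.3083  0.0541] 0.007163454297645825
[ 0.6569 -0.2653  0.0552] 0.0038612242621776593
[ 0.6659 -0.2936  0.0529] 0.006336062091249586
B
[ 0.4436 -0.3511  0.0689] 0.0016782640436221327
[ 0.4318 -0.382   0.0723] 0.004863634480368065
[ 0.5001 -0.3718  0.0666] 0.0027287737286630104
[ 0.4866 -0.4104  0.0642] 0.00546382563916379
w 0.030498095546644625 0.029850890887276372 l 0.04317569567801578 0.041994725629513945 xdir [0.04   0.0145 0.0006] [ 0.6414 -0.2867  0.0537]
w 0.03319111637331044 0.041012795115331104 l 0.060147451437333715 0.062303624348638176 xdir [ 0.0556 -0.0246 -0.0052] [ 0.4656 -0.3788  0.068 ]
A toe,heel @z.006 [ 0.5518 -0.3203  0.006 ] [ 0.6671 -0.2802  0.056 ]
B toe [ 0.3442 -0.3354  0.006 ]
board [ 0.6295  0.0932  0.0692 -0.094 ] [[-1.1, -0.0], [-0.2, -0.2], [-1.9, -0.5], [-1.6, 1.0], [-1.1, 1.0], [-0.7, -0.2], [-0.8, -0.3]]
tray [ 0.4313  0.0034 -0.002   0.1013] [[-0.7, -0.5], [0.3, -0.6], [0.0, 0.9], [-1.0, 0.4], [-1.9, 0.4], [0.1, -0.2]]
pad [0.4191 0.2699 0.0054 0.287 ] [[-0.4, -0.3], [-0.5, 0.2], [-1.4, -0.4], [-0.5, 0.6], [0.7, -0.1]]
brush [ 0.6201 -0.0118  0.0769 -0.0827] [[-1.2, -0.2], [0.3, 0.0], [0.2, 0.0], [-1.0, 0.2], [-1.2, 0.3], [0.0, -0.2]]
```

```bash
cat >> h.py <<'E'
np.set_printoptions(precision=3,suppress=True)
def tool(Rz_axis,yaxis):
    "tool rotation with z along Rz_axis, y along yaxis"
    z=np.array(Rz_axis)/np.linalg.norm(Rz_axis);y=np.array(yaxis,float);y-=z*(y@z);y/=np.linalg.norm(y);return np.c_[np.cross(y,z),y,z]
def go(Rt,p,off=0.0,R0=None,p0=None):
    "print delta to have grasp point at p with tool rot Rt; off: backed along tool"
    s=ctrl.observe();R0=Ro.from_euler("xyz",s["tcp_rot"]).as_matrix() if R0 is None else R0;p0=s["ee_pos"] if p0 is None else p0
    best=None
    for Rc in(Rt,Rt@np.diag([-1,-1,1])):
        w=np.degrees(Ro.from_matrix(Rc@R0.T).as_rotvec())
        if best is None or np.linalg.norm(w)<np.linalg.norm(best[0]):best=(w,Rc)
    pt=np.array(p)+best[1][:,2]*(0.0187-off);print("tcp",pt,"cm",(pt-p0)*100,"deg",best[0]);return best[1],pt
def bp(p):return Ro.from_euler("z",p[3]).as_matrix()@Ro.from_euler("y",-np.radians(18)).as_matrix(),np.array(p[:3])
E
python3 - <<'E'
from h import *
def T(u,v,ox,oy,k=5):return (ox+(u+.5)/k-.5,oy+(v+.5)/k-.5)
for nm,l,w,h,cx,S,to in (("small",.0215,.015,.056,.028,[((110,125),(265,80)),((158,108),(205,95)),((88,62),(290,130)),((133,48),(228,150))],(125,230,335,160)),
  ("large",.031,.0195,.068,.0375,[((182,117),(200,105)),((235,135),(145,90)),((208,28),(140,172)),((275,48),(75,165))],(115,180,345,215))):
    L=[(-l,w),(-l,-w),(l,w),(l,-w)];ob=[]
    for (q,p),(x,y) in zip(S,L):
        ob+=[("top",*T(*q,*to[2:]),(x+cx,y,h)),("scene",*T(*p,*to[:2]),(x+cx,y,h))]
    print(nm,*fit(ob,[.55,-.33,0,0],zyaw))
ob=[("top",*T(57,30,165,140),(.095,.21,0)),("top",*T(720,87,165,140),(.095,-.21,0)),("top",174.6,206,(-.095,.21,.01)),("top",304.6,215.5,(-.095,-.21,.01)),
("scene",*T(22,435,240,140,4),(.095,-.21,0)),("scene",*T(45,318,240,140,4),(-.095,-.21,.01)),("scene",*T(722,325,240,140,4),(-.095,.21,.01))]
b,r=fit(ob,[.65,.05,.07,0],bp);print("board",b,r)
ob=[("top",*T(397,70,160,215),(.06,.095,.016)),("top",*T(680,38,160,215),(.06,-.095,.016)),("top",*T(702,213,160,215),(-.06,-.095,.016)),("top",*T(418,248,160,215),(-.06,.095,.016)),
("scene",*T(60,244,240,140,4),(-.06,-.095,.016)),("scene",*T(320,220,240,140,4),(-.06,.095,.016))]
t,r=fit(ob,[.45,.0,.004,0],zyaw);print("tray",t,r)
ob=[("top",*T(185,75,160,215),(.05,-.042,0)),("top",*T(228,218,160,215),(-.05,-.042,0)),
("scene",*T(505,240,240,140,4),(-.05,-.042,0)),("scene",*T(575,313,240,140,4),(.05,-.042,0)),("scene",*T(680,290,240,140,4),(.05,.042,0))]
print("pad",*fit(ob,[.45,.25,.012,.3],zyaw))
ob=[("top",*T(450,187,165,140),(.023,.06,.038)),("top",*T(637,200,165,140),(.023,-.06,.038)),("top",*T(632,273,165,140),(-.023,-.06,.038)),("top",*T(445,258,165,140),(-.023,.06,.038)),
("scene",*T(118,383,240,140,4),(.02,-.056,0)),("scene",*T(310,386,240,140,4),(.02,.056,0))]
p,r=fit(ob,[.65,.0,.07,0],bp);print("brush",p,r)
Rb,tb=bp(b);print("brush in board",Rb.T@(p[:3]-tb))
Rp,tp=bp(p)
Rt=tool(-Rp[:,2],Rp[:,0])
R1,p1=go(Rt,tp+Rp@[0,0,.028],.10)
go(Rt,tp+Rp@[0,0,.028],0)
E
```

```text
small [ 0.616 -0.295 -0.     0.349] [[-0.1, 0.0], [-0.0, -0.4], [-1.0, 0.2], [-0.8, -0.0], [-0.5, 0.2], [-0.1, 0.4], [-0.8, -0.2], [-0.7, -0.1]]
large [ 0.432 -0.364  0.002 -0.385] [[-0.6, -0.1], [0.9, 0.3], [0.4, 0.8], [-1.5, 0.8], [1.1, -0.5], [0.5, -0.1], [-0.7, -0.0], [-0.3, -1.4]]
board [ 0.63   0.093  0.071 -0.092] [[-0.9, 0.2], [0.3, -0.2], [-1.5, -0.6], [-1.1, 0.7], [-0.8, 1.0], [-0.5, -0.2], [-0.4, -0.4]]
tray [0.433 0.004 0.    0.106] [[-0.6, -0.4], [0.4, -0.7], [0.3, 0.8], [-0.8, 0.6], [-1.5, 0.5], [0.6, -0.2]]
pad [0.42  0.27  0.008 0.283] [[0.0, -0.2], [-0.1, 0.4], [-0.9, -0.4], [-0.1, 0.5], [1.1, -0.0]]
brush [ 0.621 -0.012  0.079 -0.087] [[-0.9, -0.3], [0.7, 0.1], [0.5, 0.1], [-0.7, 0.2], [-0.8, 0.3], [0.5, -0.1]]
brush in board [ 0.003 -0.105  0.007]
tcp [ 0.587 -0.009  0.183] cm [40.412 58.807 -4.777] deg [-12.095 -14.925  67.362]
tcp [ 0.618 -0.011  0.088] cm [ 43.49   58.539 -14.288] deg [-12.095 -14.925  67.362]
```

>>> arm_command --pt "4 5.9 -0.5 -1.2 -1.5 6.7 1" --pt "8 11.8 -1 -2.4 -3 13.5 1" --pt "12 17.7 -1.5 -3.6 -4.5 20.2 1" --pt "16 23.5 -2 -4.8 -6 27 1" --pt "20 29.4 -2.4 -6 -7.5 33.7 1" --pt "24 35.3 -2.9 -7.3 -9 40.4 1" --pt "28 41.2 -3.3 -8.5 -10.5 47.2 1" --pt "32 47 -3.8 -9.7 -12 54 1" --pt "36 53 -4.3 -10.9 -13.5 60.7 1" --pt "40.4 58.8 -4.8 -12.1 -14.9 67.4 1" --grip_force 40

```text
time: 1.35
ee_pos: [0.5358, -0.0806, 0.1892]
tcp_rot: [2.825, 0.001, 1.488]
contact_force: [1.2, -1.3, -0.1]
gripper_width: 0.997
grasp_force: 0.0
```

Run:
```python
from h import *
Rp,tp=bp([.621,-.012,.0765,-.087]);Rt=tool(-Rp[:,2],Rp[:,0]);go(Rt,tp+Rp@[0,0,.028])
s=ctrl.observe();print(s["time"],s["ee_pos"],s["q"])
```

```text
tcp [ 0.618 -0.012  0.085] cm [  8.229   6.889 -10.382] deg [ 0.082  0.115 -0.253]
1.35 [ 0.536 -0.081  0.189] [-0.412  0.387  1.919  0.194  0.543 -0.481]
```

>>> arm_command --pt "0 0 0 0 0 0 1" --pt "0 0 0 0 0 0 1" --pt "0 0 0 0 0 0 1" --pt "0 0 0 0 0 0 1" --pt "0 0 0 0 0 0 1" --pt "0 0 0 0 0 0 1" --pt "0 0 0 0 0 0 1" --pt "0 0 0 0 0 0 1" --pt "0 0 0 0 0 0 1" --pt "0 0 0 0 0 0 1"

```text
time: 2.6
ee_pos: [0.5352, -0.0825, 0.1894]
tcp_rot: [2.826, 0.001, 1.485]
contact_force: [0.2, -0.1, -0.6]
gripper_width: 0.999
grasp_force: 0.0
```

Run:
```python
from h import *
Rp,tp=bp([.621,-.012,.0765,-.087]);Rt=tool(-Rp[:,2],Rp[:,0]);go(Rt,tp+Rp@[0,0,.028])
```

```text
tcp [ 0.618 -0.012  0.085] cm [  8.295   7.075 -10.406] deg [ 0.051  0.086 -0.043]
```

>>> arm_command --pt "2.6 3.6 -0.3 0 0 0 1" --pt "5.3 7.3 -0.9 0 0 0 1" --pt "5.3 7.3 -0.9 0 0 0 1" --pt "6.8 7.2 -5.6 0 0 0 1" --pt "8 7.1 -9.4 0 0 0 1" --pt "8.3 7.1 -10.4 0 0 0 1" --pt "8.3 7.1 -10.4 0 0 0 1" --pt "8.3 7.1 -10.4 0 0 0 0.3" --pt "8.3 7.1 -10.4 0 0 0 0.3" --pt "8.3 7.1 -10.4 0 0 0 0.3" --grip_force 40

```text
time: 3.85
ee_pos: [0.6184, -0.0116, 0.087]
tcp_rot: [2.824, 0.001, 1.485]
contact_force: [-2.5, -0.5, 6.9]
gripper_width: 0.532
grasp_force: 42.2
```

Run:
```python
from h import *
s=ctrl.observe();print(s["time"],s["ee_pos"],s["gripper_width"],s["grasp_force"],s["contact_force"])
# tray target
R=Ro.from_euler("z",.104).as_matrix();tr=np.array([.433,.004,.004])
Rt=tool([0,0,-1],R[:,0]);go(Rt,tr+[0,0,.028+.12]);go(Rt,tr+[0,0,.028])
```

```text
3.85 [ 0.618 -0.012  0.087] 0.5324854980710364 42.166539430618286 [-2.484 -0.499  6.89 ]
tcp [0.433 0.004 0.133] cm [-18.535   1.563   4.629] deg [-0.102 18.225 10.799]
tcp [0.433 0.004 0.013] cm [-18.535   1.563  -7.371] deg [-0.102 18.225 10.799]
```

>>> arm_command --pt "0 0 2.5 0 0 0 0.3" --pt "-1 0 6 0 0 0 0.3" --pt "-4 0.3 7 0 3 2 0.3" --pt "-8 0.7 7 0 7 4 0.3" --pt "-12 1 6 0 12 7 0.3" --pt "-16 1.3 5.5 0 16 9.5 0.3" --pt "-18.5 1.6 5 -0.1 18.2 10.8 0.3" --pt "-18.5 1.6 4.6 -0.1 18.2 10.8 0.3" --pt "-18.5 1.6 2 -0.1 18.2 10.8 0.3" --pt "-18.5 1.6 -2 -0.1 18.2 10.8 0.3"

```text
time: 5.1
ee_pos: [0.4369, 0.0036, 0.0656]
tcp_rot: [3.135, 0.002, 1.674]
contact_force: [1.7, 0.6, -1.5]
gripper_width: 0.53
grasp_force: 41.5
```

Run:
```python
from h import *
s=ctrl.observe();print(s["time"],s["ee_pos"],s["tcp_rot"],s["gripper_width"],s["grasp_force"],s["contact_force"])
R=Ro.from_euler("z",.104).as_matrix();tr=np.array([.433,.004,.004])
Rt=tool([0,0,-1],R[:,0]);go(Rt,tr+[0,0,.028])
```

```text
5.1 [0.437 0.004 0.066] [3.135 0.002 1.674] 0.530344285187131 41.514485478401184 [ 1.652  0.617 -1.496]
tcp [0.433 0.004 0.013] cm [-0.393  0.038 -5.226] deg [0.103 0.392 0.039]
```

Lower, then open only partly to stay clear of the tray walls.

>>> arm_command --pt "-0.4 0 -2 0.1 0.4 0 0.3" --pt "-0.4 0 -4 0.1 0.4 0 0.3" --pt "-0.4 0 -4.9 0.1 0.4 0 0.3" --pt "-0.4 0 -5.1 0.1 0.4 0 0.3" --pt "-0.4 0 -5.1 0.1 0.4 0 0.7" --pt "-0.4 0 -5.1 0.1 0.4 0 0.7" --pt "-0.4 0 -5.1 0.1 0.4 0 0.7" --pt "-0.4 0 -2 0.1 0.4 0 0.7" --pt "-0.4 0 3 0.1 0.4 0 0.7" --pt "-0.4 0 9 0.1 0.4 0 1"

```text
time: 6.35
ee_pos: [0.4286, 0.0045, 0.1562]
tcp_rot: [-3.131, -0.004, 1.674]
contact_force: [1.5, 0.3, 0.2]
gripper_width: 0.89
grasp_force: 0.0
```

Run:
```python
from h import *
s=ctrl.observe();print(s["time"],s["ee_pos"],s["gripper_width"],s["contact_force"])
# large shoe grasp, frame yaw -.385
R=Ro.from_euler("z",-.385).as_matrix();t=np.array([.432,-.364,0])
Rt=tool([0,0,-1],R[:,1]);go(Rt,t+R@[.037,0,.042+.13]);go(Rt,t+R@[.037,0,.042])
```

```text
6.35 [0.429 0.005 0.156] 0.8897454286948865 [1.515 0.287 0.199]
tcp [ 0.466 -0.378  0.153] cm [  3.774 -38.244  -0.292] deg [ 0.202 -0.633 62.008]
tcp [ 0.466 -0.378  0.023] cm [  3.774 -38.244 -13.292] deg [ 0.202 -0.633 62.008]
```

>>> arm_command --pt "0 -4 0.5 0 0 6.5 1" --pt "0.5 -8 0.5 0 0 13 1" --pt "1 -12 0.5 0 0 20 1" --pt "1.5 -16 0.5 0 0 27 1" --pt "2 -20 0.5 0 0 33 1" --pt "2.4 -24 0.5 0 0 40 1" --pt "2.8 -28 0.5 0 0 46 1" --pt "3.2 -32 0.5 0 -0.3 52 1" --pt "3.5 -35 0.3 0.2 -0.6 57 1" --pt "3.8 -38.2 -0.3 0.2 -0.6 62 1"

```text
time: 7.6
ee_pos: [0.4671, -0.3787, 0.1523]
tcp_rot: [3.14, 0.001, 2.759]
contact_force: [0.2, 0.7, -0.1]
gripper_width: 0.998
grasp_force: 0.0
```

Run:
```python
from h import *
t=ctrl.snapshot("top")[:,:,::-1];s=ctrl.snapshot("scene")[:,:,::-1]
cv2.imwrite("pics/t1.png",t);cv2.imwrite("pics/s1.png",s)
cv2.imwrite("pics/v1.png",np.hstack([crop(t,230,150,200,150,2),crop(s,110,140,200,150,2)]))
o=ctrl.observe();print(o["time"],o["ee_pos"],o["tcp_rot"],o["q"])
R=Ro.from_euler("z",-.385).as_matrix();t=np.array([.432,-.364,0])
Rt=tool([0,0,-1],R[:,1]);go(Rt,t+R@[.037,0,.042])
```

```text
7.7 [ 0.467 -0.381  0.152] [3.141 0.003 2.755] [-0.87   0.595  1.564  0.002  0.98  -2.054]
tcp [ 0.466 -0.378  0.023] cm [ -0.112   0.322 -12.848] deg [0.043 0.139 0.118]
```

View pics/v1.png

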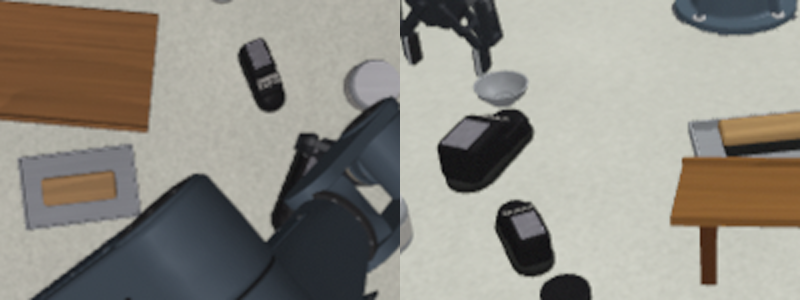

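The picture shows the brush lying in the tray at about top (270,244). Both shoes are where they were. Now I grasp the large one.

>>> arm_command --pt "-0.1 0.3 -3 0 0.1 0.1 1" --pt "-0.1 0.3 -7 0 0.1 0.1 1" --pt "-0.1 0.3 -10.5 0 0.1 0.1 1" --pt "-0.1 0.3 -12.4 0 0.1 0.1 1" --pt "-0.1 0.3 -12.8 0 0.1 0.1 1" --pt "-0.1 0.3 -12.8 0 0.1 0.1 1" --pt "-0.1 0.3 -12.8 0 0.1 0.1 0.4" --pt "-0.1 0.3 -12.8 0 0.1 0.1 0.4" --pt "-0.1 0.3 -12.8 0 0.1 0.1 0.4" --pt "-0.1 0.3 -12.8 0 0.1 0.1 0.4" --grip_force 60

```text
time: 8.95
ee_pos: [0.4669, -0.3756, 0.0259]
tcp_rot: [-3.141, 0.002, 2.758]
contact_force: [-0.3, -0.3, 6.5]
gripper_width: 0.651
grasp_force: 64.4
```

```bash
cat >> h.py <<'E'
Bd=bp([.630,.093,.0735,-.092])
def place(toe,y,half,gx,gz,up):
    "grasp target for a shoe held at (gx,0,gz) of its frame; up along board normal"
    R,t=Bd;P=t+R@np.array([toe+half+gx,y,gz+up]);return tool(-R[:,2],R[:,1]),P
E
python3 - <<'E'
from h import *
o=ctrl.observe();print(o["time"],o["ee_pos"],o["tcp_rot"],o["gripper_width"],o["grasp_force"],o["contact_force"])
gz=o["ee_pos"][2]+.0187;print("gz",gz)
for up in(.09,.03,0):go(*place(-.075,.02,.085,.037,gz,up))
E
```

```text
8.95 [ 0.467 -0.376  0.026] [-3.141  0.002  2.758] 0.650516308406552 64.444180727005 [-0.267 -0.313  6.498]
gz 0.04461389592057026
tcp [0.641 0.112 0.198] cm [17.373 48.766 17.235] deg [ -4.212 -17.467  16.546]
tcp [0.659 0.11  0.141] cm [19.219 48.595 11.529] deg [ -4.212 -17.467  16.546]
tcp [0.668 0.11  0.113] cm [20.143 48.51   8.676] deg [ -4.212 -17.467  16.546]
```

>>> arm_command --pt "0 0 4 0 0 0 0.4" --pt "0 0 10 0 0 0 0.4" --pt "1 3 15 0 0 0 0.4" --pt "3 8 18 -0.4 -2 2 0.4" --pt "5 13 19 -0.8 -4 4 0.4" --pt "7 18 19 -1.2 -6 6 0.4" --pt "9 23 19 -1.8 -8 8 0.4" --pt "11 28 19 -2.4 -10 10 0.4" --pt "13 33 19 -3 -12 12 0.4" --pt "15 38 19 -3.5 -14.5 14 0.4"

```text
time: 10.2
ee_pos: [0.616, 0.0073, 0.2141]
tcp_rot: [3.134, 0.259, 3.004]
contact_force: [1.3, -0.9, -2.9]
gripper_width: 0.648
grasp_force: 64.9
```

Run:
```python
from h import *
o=ctrl.observe();print(o["time"],o["ee_pos"],o["tcp_rot"],o["gripper_width"],o["grasp_force"],o["contact_force"])
for up in(.09,.03,0):go(*place(-.075,.02,.085,.037,.0446,up))
```

```text
10.2 [0.616 0.007 0.214] [3.134 0.259 3.004] 0.6479564250914913 64.94901895523071 [ 1.33  -0.908 -2.919]
tcp [0.641 0.112 0.198] cm [ 2.472 10.48  -1.58 ] deg [-0.777 -3.112  2.463]
tcp [0.659 0.11  0.141] cm [ 4.318 10.309 -7.287] deg [-0.777 -3.112  2.463]
tcp [0.668 0.11  0.113] cm [  5.241  10.224 -10.14 ] deg [-0.777 -3.112  2.463]
```

>>> arm_command --pt "1 4 -0.3 -0.3 -1.5 1 0.4" --pt "2 8 -1 -0.8 -3.1 2.5 0.4" --pt "2.5 10.5 -1.6 -0.8 -3.1 2.5 0.4" --pt "2.5 10.5 -1.6 -0.8 -3.1 2.5 0.4" --pt "3.1 10.4 -3.5 -0.8 -3.1 2.5 0.4" --pt "3.7 10.4 -5.4 -0.8 -3.1 2.5 0.4" --pt "4.3 10.3 -7.3 -0.8 -3.1 2.5 0.4" --pt "4.7 10.3 -8.6 -0.8 -3.1 2.5 0.4" --pt "4.9 10.3 -9.2 -0.8 -3.1 2.5 0.4" --pt "4.9 10.3 -9.2 -0.8 -3.1 2.5 0.4"

```text
time: 11.45
ee_pos: [0.6652, 0.1083, 0.1219]
tcp_rot: [-3.141, 0.313, 3.049]
contact_force: [-0.6, -0.9, -2.6]
gripper_width: 0.648
grasp_force: 65.0
```

Run:
```python
from h import *
o=ctrl.observe();print(o["time"],o["ee_pos"],o["tcp_rot"],o["gripper_width"],o["grasp_force"],o["contact_force"])
go(*place(-.075,.02,.085,.037,.0446,0))
s=ctrl.snapshot("scene")[:,:,::-1];t=ctrl.snapshot("top")[:,:,::-1]
cv2.imwrite("pics/v2.png",np.hstack([crop(s,240,130,200,130,2),crop(t,160,120,170,130,2)]))
```

```text
11.45 [0.665 0.108 0.122] [-3.141  0.313  3.049] 0.6482783438228878 65.02402424812317 [-0.592 -0.896 -2.643]
tcp [0.668 0.11  0.113] cm [ 0.322  0.121 -0.922] deg [ 0.03  -0.055  0.037]
```

View pics/v2.png

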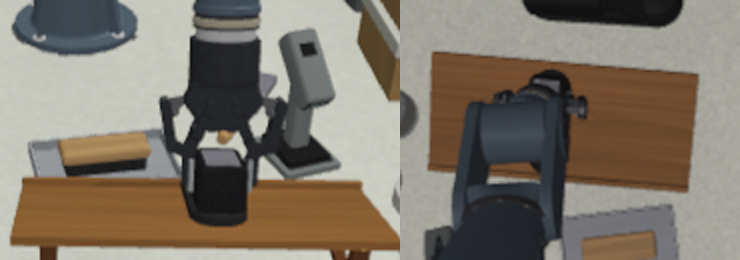

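The shoe hangs level just above the board at scene (350,220), heel uphill. I set it down, release and back off.

>>> arm_command --pt "0.1 0.1 -0.4 0 0 0 0.4" --pt "0.2 0.1 -0.8 0 0 0 0.4" --pt "0.3 0.1 -0.9 0 0 0 0.4" --pt "0.3 0.1 -0.9 0 0 0 0.4" --pt "0.3 0.1 -0.9 0 0 0 0.9" --pt "0.3 0.1 -0.9 0 0 0 0.9" --pt "0.3 0.1 -0.9 0 0 0 0.9" --pt "-0.3 0.1 1 0 0 0 0.9" --pt "-1.6 0.2 5 0 0 0 0.9" --pt "-3.1 0.3 10 0 0 0 1"

```text
time: 12.8
ee_pos: [0.6331, 0.1114, 0.2237]
tcp_rot: [-3.141, 0.313, 3.049]
contact_force: [1.3, -0.3, -0.5]
gripper_width: 1.002
grasp_force: 0.0
```

Run:
```python
from h import *
o=ctrl.observe();print(o["time"],o["ee_pos"],o["contact_force"])
R=Ro.from_euler("z",.349).as_matrix();t=np.array([.616,-.295,0])
Rt=tool([0,0,-1],R[:,1]);go(Rt,t+R@[.028,0,.042+.13])
```

```text
12.8 [0.633 0.111 0.224] [ 1.287 -0.275 -0.471]
tcp [ 0.642 -0.285  0.153] cm [  0.918 -39.68   -7.039] deg [-2.273 17.916 25.089]
```

>>> arm_command --pt "0 -4 0 -0.2 2 2.5 1" --pt "0 -8 -0.5 -0.4 4 5 1" --pt "0.2 -12 -1 -0.6 6 8 1" --pt "0.3 -16 -2 -0.9 8 11 1" --pt "0.5 -20 -2.5 -1.1 10 14 1" --pt "0.6 -24 -3 -1.3 12 17 1" --pt "0.7 -28 -4 -1.6 14 20 1" --pt "0.8 -32 -5 -1.9 16 22 1" --pt "0.9 -36 -6 -2.1 17 24 1" --pt "0.9 -39.7 -7 -2.3 17.9 25.1 1"

```text
time: 14.05
ee_pos: [0.6434, -0.2871, 0.1538]
tcp_rot: [-3.14, 0.002, -2.792]
contact_force: [0.1, 1.3, 0.6]
gripper_width: 0.997
grasp_force: 0.0
```

Run:
```python
from h import *
o=ctrl.observe();print(o["time"],o["ee_pos"],o["q"])
s=ctrl.snapshot("scene")[:,:,::-1];t=ctrl.snapshot("top")[:,:,::-1]
cv2.imwrite("pics/s3.png",s);cv2.imwrite("pics/t3.png",t)
cv2.imwrite("pics/v3.png",np.vstack([np.hstack([crop(t,225,130,100,75,4),crop(s,130,225,100,75,4)]),np.hstack([crop(t,325,150,100,75,4),crop(s,290,180,100,75,4)])]))
R=Ro.from_euler("z",.349).as_matrix();t=np.array([.616,-.295,0])
Rt=tool([0,0,-1],R[:,1]);go(Rt,t+R@[.028,0,.042])
```

```text
14.05 [ 0.643 -0.287  0.154] [-0.578  0.717  1.284  0.001  1.138 -2.499]
tcp [ 0.642 -0.285  0.023] cm [ -0.049   0.441 -12.925] deg [0.111 0.13  0.191]
```

View pics/v3.png

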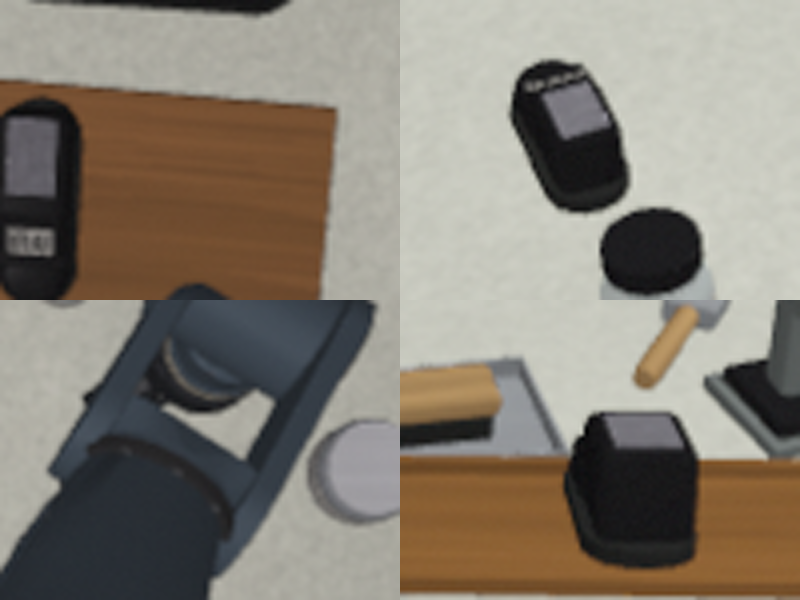

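The large shoe stands on the board with its label at top about (232.5,190). The small shoe is unmoved, its collar corner at scene about (165,250). Grasp it.

>>> arm_command --pt "-0.05 0.4 -3 0 0.1 0.2 1" --pt "-0.05 0.4 -7 0 0.1 0.2 1" --pt "-0.05 0.4 -10.5 0 0.1 0.2 1" --pt "-0.05 0.4 -12.4 0 0.1 0.2 1" --pt "-0.05 0.4 -12.9 0 0.1 0.2 1" --pt "-0.05 0.4 -12.9 0 0.1 0.2 1" --pt "-0.05 0.4 -12.9 0 0.1 0.2 0.3" --pt "-0.05 0.4 -12.9 0 0.1 0.2 0.3" --pt "-0.05 0.4 -12.9 0 0.1 0.2 0.3" --pt "-0.05 0.4 -12.9 0 0.1 0.2 0.3" --grip_force 60

```text
time: 15.4
ee_pos: [0.6437, -0.2823, 0.0249]
tcp_rot: [-3.139, 0.002, -2.789]
contact_force: [0.2, -0.2, 5.8]
gripper_width: 0.489
grasp_force: 60.7
```

Run:
```python
from h import *
o=ctrl.observe();print(o["time"],o["ee_pos"],o["tcp_rot"],o["gripper_width"],o["grasp_force"],o["contact_force"])
gz=o["ee_pos"][2]+.0187;print("gz",gz)
for up in(.09,.01,0):go(*place(-.075,-.11,.0625,.028,gz,up))
```

```text
15.4 [ 0.644 -0.282  0.025] [-3.139  0.002 -2.789] 0.48939076755485045 60.698699831245904 [ 0.16  -0.185  5.804]
gz 0.04356873113623681
tcp [ 0.599 -0.015  0.188] cm [-4.448 26.769 16.267] deg [  2.47  -17.883 -25.255]
tcp [ 0.624 -0.017  0.111] cm [-1.986 26.542  8.658] deg [  2.47  -17.883 -25.255]
tcp [ 0.627 -0.017  0.102] cm [-1.679 26.514  7.707] deg [  2.47  -17.883 -25.255]
```

>>> arm_command --pt "0 0 4 0 0 0 0.3" --pt "0 0 9 0 0 0 0.3" --pt "-0.5 3 14 0.3 -2 -3 0.3" --pt "-1.2 7 16.3 0.7 -5 -7 0.3" --pt "-2 11 16.3 1 -7 -10 0.3" --pt "-2.6 15 16.3 1.3 -10 -14 0.3" --pt "-3.2 19 16.3 1.7 -13 -18 0.3" --pt "-3.8 23 16.3 2.1 -15.5 -22 0.3" --pt "-4.4 26.8 16.3 2.5 -17.9 -25.3 0.3" --pt "-4.4 26.8 16.3 2.5 -17.9 -25.3 0.3"

```text
time: 16.65
ee_pos: [0.5954, -0.0102, 0.1851]
tcp_rot: [3.137, 0.307, 3.052]
contact_force: [-0.3, -0.7, -1.0]
gripper_width: 0.486
grasp_force: 60.5
```

Run:
```python
from h import *
o=ctrl.observe();print(o["time"],o["ee_pos"],o["tcp_rot"],o["gripper_width"],o["grasp_force"],o["contact_force"])
for up in(.01,0):go(*place(-.075,-.11,.0625,.028,.0436,up))
```

```text
16.65 [ 0.595 -0.01   0.185] [3.137 0.307 3.052] 0.48606562299090783 60.51286039576098 [-0.257 -0.66  -1.031]
tcp [ 0.624 -0.017  0.111] cm [ 2.845 -0.668 -7.361] deg [-0.26  -0.379 -0.237]
tcp [ 0.627 -0.017  0.102] cm [ 3.152 -0.696 -8.312] deg [-0.26  -0.379 -0.237]
```

>>> arm_command --pt "0.5 -0.7 -0.5 -0.3 -0.4 -0.2 0.3" --pt "1.3 -0.7 -2.7 -0.3 -0.4 -0.2 0.3" --pt "2.1 -0.7 -5.2 -0.3 -0.4 -0.2 0.3" --pt "2.8 -0.7 -7.3 -0.3 -0.4 -0.2 0.3" --pt "3.1 -0.7 -8.1 -0.3 -0.4 -0.2 0.3" --pt "3.1 -0.7 -8.3 -0.3 -0.4 -0.2 0.3" --pt "3.1 -0.7 -8.3 -0.3 -0.4 -0.2 0.3" --pt "3.1 -0.7 -8.3 -0.3 -0.4 -0.2 0.85" --pt "3.1 -0.7 -8.3 -0.3 -0.4 -0.2 0.85" --pt "3.1 -0.7 -8.3 -0.3 -0.4 -0.2 0.85"

```text
time: 17.9
ee_pos: [0.63, -0.0206, 0.1035]
tcp_rot: [-3.14, 0.321, 3.047]
contact_force: [0.1, 0.6, -0.0]
gripper_width: 0.851
grasp_force: 0.0
```

>>> arm_command --pt "-0.6 0 1.8 0 0 0 0.85" --pt "-1.8 0.1 5.5 0 0 0 0.85" --pt "-3.1 0.3 9.5 0 0 0 0.9" --pt "-5 4 12 0 0 0 1" --pt "-7 8 13 0 0 0 1" --pt "-9 12 13 0 0 0 1" --pt "-12 15 13 0 0 0 1" --pt "-15 18 13 0 0 0 1" --pt "-17 20 13 0 0 0 1" --pt "-17 20 13 0 0 0 1"

```text
time: 19.15
ee_pos: [0.4578, 0.1805, 0.2343]
tcp_rot: [-3.14, 0.321, 3.05]
contact_force: [0.6, 0.8, 0.1]
gripper_width: 1.002
grasp_force: 0.0
```

Run:
```python
from h import *
o=ctrl.observe();print(o["time"],o["ee_pos"],o["tcp_rot"],o["q"])
s=ctrl.snapshot("scene")[:,:,::-1];t=ctrl.snapshot("top")[:,:,::-1]
cv2.imwrite("pics/s4.png",s);cv2.imwrite("pics/t4.png",t)
cv2.imwrite("pics/v4.png",np.vstack([crop(t,215,140,100,75,8)[:300*2:][:],])[:600])
cv2.imwrite("pics/v4s.png",np.hstack([crop(s,240,160,200,150,3),crop(t,160,130,66,150,3)]))
```

```text
19.15 [0.458 0.18  0.234] [-3.14   0.321  3.05 ] [ 0.206  0.26   1.955 -0.161  0.626 -1.156]
```

View pics/v4.png

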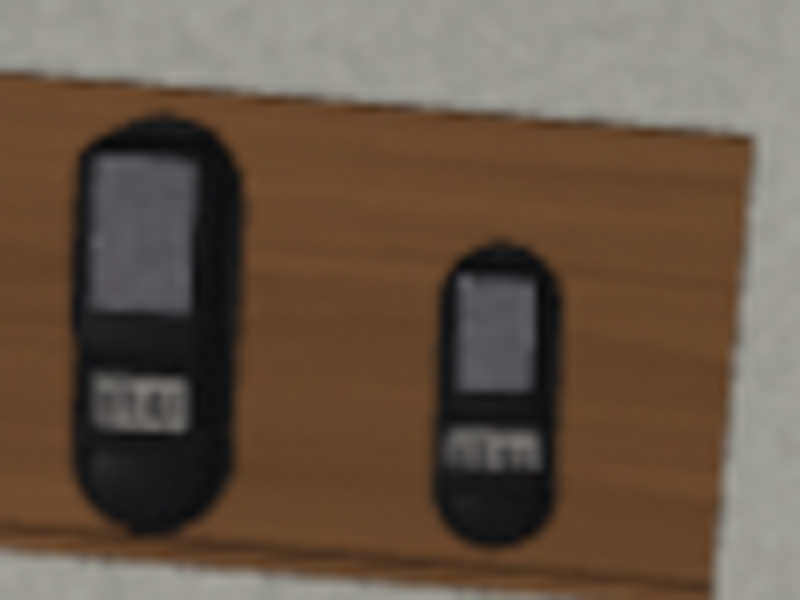

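View pics/v4s.png

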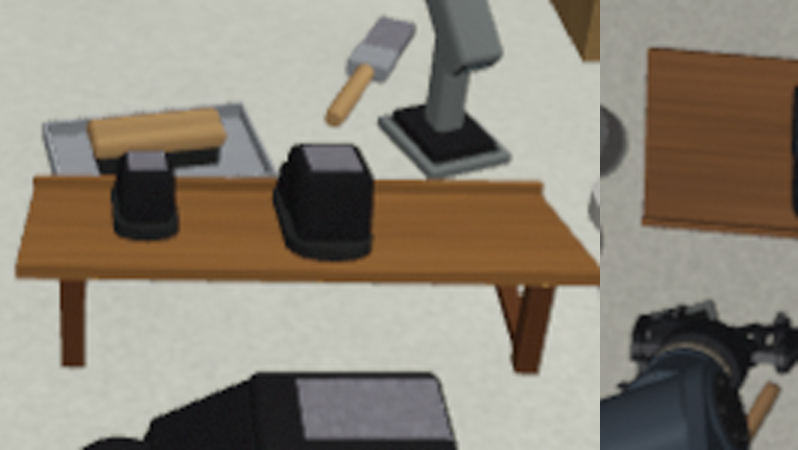

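The pictures show both shoes flat and toe-down by the lip. Label centres are at top (232.2,190.1) and (276.2,195.8). The brush is in the tray and the scanner on its pad. Next I compute the scanner pose and label points.

Run:
```python
from h import *
def T(u,v,ox,oy,k=5):return (ox+(u+.5)/k-.5,oy+(v+.5)/k-.5)
S=lambda u,v:("scene",*T(u,v,240,140,4))
foot=[(*S(522,230),(-.04,-.032,.010)),(*S(583,293),(.04,-.032,.010)),(*S(665,275),(.04,.032,.010)),("top",*T(180,90,160,215),(.04,-.032,.01)),("top",*T(211,211,160,215),(-.04,-.032,.01))]
head=[(*S(562,42),(-.025,-.022,.172)),(*S(632,19),(-.025,.022,.172)),(*S(612,163),(.049,-.022,.105)),(*S(668,150),(.049,.022,.105)),("top",*T(63,103,160,215),(.049,.022,.105)),("top",*T(127,90,160,215),(.049,-.022,.105))]
for nm,o in(("foot",foot),("head",head),("both",foot+head)):print(nm,*fit(o,[.42,.27,.012,.28],zyaw))
R,t=Bd
for nm,px,toe,half,lx,lz,y in(("small",(276.2,195.8),-.075,.0625,-.016,.043,-.11),("large",(232.2,190.1),-.075,.085,-.022,.052,.02)):
    L=t+R@[toe+half+lx,y,lz];M=onz("top",*px,L[2]);print(nm,"pred",L,"top-ray",M,"board frame err",R.T@(M-L))
```

```text
foot [0.422 0.268 0.008 0.271] [[-0.2, 0.3], [-0.9, -0.1], [-0.3, -0.2], [-1.1, 0.1], [-0.8, -0.5]]
head [0.416 0.266 0.007 0.25 ] [[1.1, -4.3], [-1.3, -1.1], [-0.4, 1.6], [0.8, 2.0], [-0.4, 0.7], [0.7, -0.4]]
both [0.419 0.267 0.007 0.269] [[-0.9, 0.2], [-1.8, -0.3], [-1.2, -0.4], [-0.5, 1.0], [-0.3, 0.4], [1.4, -3.4], [-1.1, -0.3], [0.5, 2.5], [1.6, 2.7], [-0.8, -0.2], [0.3, -1.6]]
small pred [ 0.58  -0.013  0.106] top-ray [ 0.579 -0.021  0.106] board frame err [-0.    -0.008  0.   ]
large pred [0.604 0.115 0.119] top-ray [0.596 0.114 0.119] board frame err [-0.008 -0.003  0.003]
```

```bash
cat > shoes.py <<'E'
from h import *
def T(u,v,ox,oy,k=5):return (ox+(u+.5)/k-.5,oy+(v+.5)/k-.5)
def shoe(gt,gs,lab,l,w,h,cx,lx,lz,p0):
    Lc=[(l,w),(l,-w),(-l,-w),(-l,w)]
    ob=[("top",*T(u,v,215,140,8),(x+cx,y,h)) for (u,v),(x,y) in zip(gt,Lc)]+[("scene",*T(u,v,240,160,3),(x+cx,y,h)) for (u,v),(x,y) in zip(gs,Lc)]
    ob.append(("top",*T(*lab,215,140,8),(lx,0,lz)))
    p,r=fit(ob,p0,bp);R,t=bp(p);Lb=t+R@np.array([lx,0,lz]);print("pose",p,r)
    b=Bd[0].T@(R@np.array([-half(h),0,0])+t-Bd[1]);print(" toe in board",b," label",Lb);return Lb,p[3]
def half(h):return .0625 if h<.06 else .085
print("small");shoe([(458,275),(537,278),(533,392),(457,390)],[(165,163),(130,165),(128,152),(163,152)],(493,450),.0215,.015,.056,.028,-.016,.043,[.6,-.02,.075,-.09])
print("large");shoe([(92,150),(198,155),(190,315),(88,308)],[(370,170),(305,172),(302,146),(358,146)],(141,404),.031,.0195,.068,.0375,-.022,.052,[.6,.11,.075,-.09])
E
python3 shoes.py
python3 - <<'E'
from h import *
R=Ro.from_euler("z",.273).as_matrix();s=np.array([.420,.268,.012])
Rt=tool([0,0,-1],R[:,1]);go(Rt,s+[0,0,.128+.09]);go(Rt,s+[0,0,.128])
E
```

```text
small
pose [ 0.61  -0.022  0.074 -0.042] [[-0.1, 0.4], [-0.1, 0.3], [-0.0, 0.0], [-0.4, -0.0], [0.9, 0.9], [-1.0, 0.5], [-1.1, -0.6], [0.3, -0.8], [-0.0, -1.0]]
 toe in board [-0.071 -0.12   0.003]  label [ 0.581 -0.021  0.11 ]
large
pose [ 0.642  0.111  0.078 -0.087] [[-0.1, -0.3], [-0.3, 0.1], [-0.3, 0.5], [-0.4, 0.4], [-1.5, 0.2], [1.8, -0.6], [-0.3, 0.1], [-1.5, 0.2], [-0.4, -2.9]]
 toe in board [-0.074  0.019  0.001]  label [0.605 0.115 0.12 ]
tcp [0.42  0.268 0.211] cm [-4.025  8.852 -2.317] deg [-1.58  18.51  20.869]
tcp [0.42  0.268 0.121] cm [ -4.025   8.852 -11.317] deg [-1.58  18.51  20.869]
```

>>> arm_command --pt "-0.5 1 1 -0.2 3 3 1" --pt "-1 2 1 -0.4 6 6 1" --pt "-1.5 3 1 -0.7 9 9 1" --pt "-2 4.5 1 -1 12 12 1" --pt "-3 6 0.5 -1.3 15 16 1" --pt "-3.5 7.5 -1 -1.6 18.5 20.9 1" --pt "-4 8.9 -2.3 -1.6 18.5 20.9 1" --pt "-4 8.9 -2.3 -1.6 18.5 20.9 1" --pt "-4 8.9 -2.3 -1.6 18.5 20.9 1" --pt "-4 8.9 -2.3 -1.6 18.5 20.9 1"

```text
time: 20.5
ee_pos: [0.4199, 0.2681, 0.211]
tcp_rot: [-3.141, -0.001, -2.869]
contact_force: [-0.7, 0.7, 0.6]
gripper_width: 0.997
grasp_force: 0.0
```

Run:
```python
from h import *
o=ctrl.observe();print(o["time"],o["ee_pos"],o["tcp_rot"],o["q"],o["contact_force"])
R=Ro.from_euler("z",.273).as_matrix();s=np.array([.420,.268,.012])
Rt=tool([0,0,-1],R[:,1]);go(Rt,s+[0,0,.128])
s=ctrl.snapshot("scene")[:,:,::-1]
cv2.imwrite("pics/v5.png",crop(s,320,60,140,170,3))
```

```text
20.5 [0.42  0.268 0.211] [-3.141 -0.001 -2.869] [ 0.344  0.387  1.767 -0.001  0.988 -1.498] [-0.658  0.685  0.635]
tcp [0.42  0.268 0.121] cm [ 0.007 -0.012 -8.968] deg [ 0.068 -0.033  0.039]
```

View pics/v5.png

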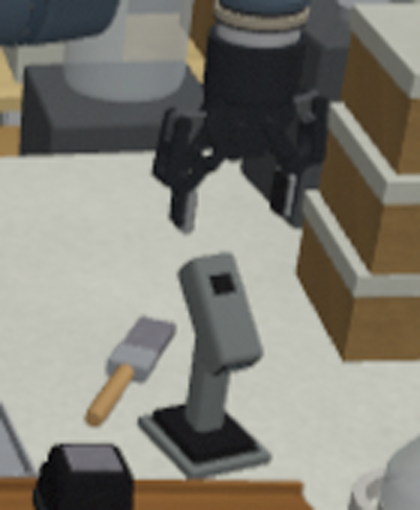

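The gripper is above the scanner head. The predicted tail-top middle at crop x of about 209 matches the seen 207. Descend and grip.

>>> arm_command --pt "0 0 -2 0 0 0 1" --pt "0 0 -5 0 0 0 1" --pt "0 0 -7.5 0 0 0 1" --pt "0 0 -8.7 0 0 0 1" --pt "0 0 -9 0 0 0 1" --pt "0 0 -9 0 0 0 1" --pt "0 0 -9 0 0 0 0.3" --pt "0 0 -9 0 0 0 0.3" --pt "0 0 -9 0 0 0 0.3" --pt "0 0 -9 0 0 0 0.3" --grip_force 60

```text
time: 21.8
ee_pos: [0.42, 0.2689, 0.1212]
tcp_rot: [-3.141, -0.001, -2.869]
contact_force: [-0.5, 1.4, 5.2]
gripper_width: 0.51
grasp_force: 61.0
```

```bash
cat >> h.py <<'E'
def read(label,yaw,TS,up=0,d=.11):
    "scanner upright at yaw, window d off the label; TS: (tcp R, tcp p) in scanner frame when gripped"
    R=Ro.from_euler("z",yaw).as_matrix();c,s=np.cos(np.radians(42)),np.sin(np.radians(42))
    O=np.array(label)+R@np.array([-c*d-.038,0,s*d-.091]);return R@TS[0],O+R@TS[1]+[0,0,up]
def togo(Rt,pt):
    s=ctrl.observe();R0=Ro.from_euler("xyz",s["tcp_rot"]).as_matrix();print("tcp",pt,"cm",(pt-s["ee_pos"])*100,"deg",np.degrees(Ro.from_matrix(Rt@R0.T).as_rotvec()))
E
python3 - <<'E'
from h import *
import pickle
o=ctrl.observe();print(o["time"],o["ee_pos"],o["tcp_rot"],o["gripper_width"],o["grasp_force"],o["contact_force"])
R0=Ro.from_euler("xyz",o["tcp_rot"]).as_matrix()
yaw=o["tcp_rot"][2]+np.pi;S=Ro.from_euler("z",yaw).as_matrix()
TS=(S.T@R0,S.T@(o["ee_pos"]-[.420,.268,.012]));pickle.dump((TS,o),open("ts.pkl","wb"));print(yaw,TS[1])
togo(*read([.580,-.020,.107],-.07,TS))
E
```

```text
21.8 [0.42  0.269 0.121] [-3.141 -0.001 -2.869] 0.5100518608739624 60.997138023376465 [-0.546  1.403  5.179]
0.2726176933817621 [0.    0.001 0.109]
tcp [ 0.461 -0.011  0.199] cm [  4.083 -27.969   7.76 ] deg [  0.     -0.    -19.631]
```

>>> arm_command --pt "0 0 3 0 0 0 0.3" --pt "0 0 7.8 0 0 0 0.3" --pt "0.5 -3.5 7.8 0 0 -3 0.3" --pt "1 -7.5 7.8 0 0 -6 0.3" --pt "1.5 -11.5 7.8 0 0 -9 0.3" --pt "2.2 -15.5 7.8 0 0 -12 0.3" --pt "2.9 -19.5 7.8 0 0 -15 0.3" --pt "3.5 -23.5 7.8 0 0 -18 0.3" --pt "4.1 -27 7.8 0 0 -19.6 0.3" --pt "4.1 -28 7.8 0 0 -19.6 0.3"

```text
time: 23.05
ee_pos: [0.4609, -0.0134, 0.1981]
tcp_rot: [-3.14, -0.002, 3.07]
contact_force: [-0.6, 0.8, -2.4]
gripper_width: 0.506
grasp_force: 62.1
```

Run:
```python
from h import *
import pickle
TS,_=pickle.load(open("ts.pkl","rb"));TS[1][1]=0
o=ctrl.observe();print(o["time"],o["ee_pos"],o["tcp_rot"],o["gripper_width"],o["contact_force"])
togo(*read([.580,-.020,.107],-.07,TS))
s=ctrl.snapshot("scene")[:,:,::-1];t=ctrl.snapshot("top")[:,:,::-1]
cv2.imwrite("pics/v6.png",np.hstack([crop(s,230,100,130,140,3),crop(t,210,120,110,140,3)]))
```

```text
23.05 [ 0.461 -0.013  0.198] [-3.14  -0.002  3.07 ] 0.5056105140220782 [-0.557  0.753 -2.401]
tcp [ 0.461 -0.012  0.199] cm [-0.008  0.177  0.073] deg [ 0.04  -0.102  0.098]
```

View pics/v6.png

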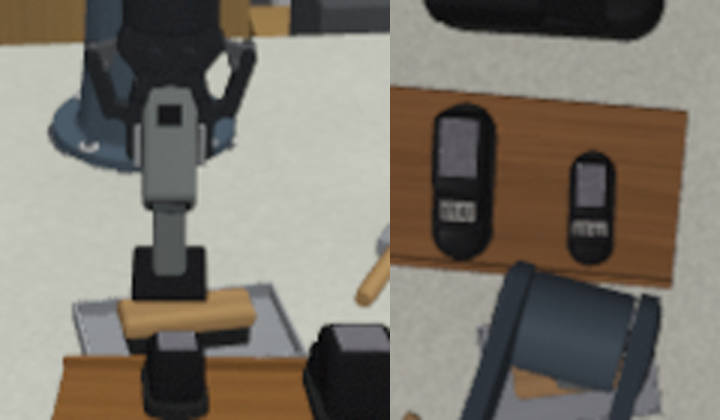

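The scanner is upright and in line with the small shoe; nose at crop x of about 170, collar at about 177. Hold it steady there.

>>> arm_command --pt "0 0.2 0.1 0 0 0 0.3" --pt "0 0.2 0.1 0 0 0 0.3" --pt "0 0.2 0.1 0 0 0 0.3" --pt "0 0.2 0.1 0 0 0 0.3" --pt "0 0.2 0.1 0 0 0 0.3" --pt "0 0.2 0.1 0 0 0 0.3" --pt "0 0.2 0.1 0 0 0 0.3" --pt "0 0.2 0.1 0 0 0 0.3" --pt "0 0.2 0.1 0 0 0 0.3" --pt "0 0.2 0.1 0 0 0 0.3"

```text
time: 24.4
ee_pos: [0.4607, -0.0096, 0.1994]
tcp_rot: [-3.141, -0.002, 3.072]
contact_force: [-0.0, 0.2, -2.6]
gripper_width: 0.504
grasp_force: 62.0
```

Run:
```python
from h import *
import pickle
TS,_=pickle.load(open("ts.pkl","rb"));TS[1][1]=0
o=ctrl.observe();print(o["time"],o["ee_pos"])
togo(*read([.580,-.020,.107],-.07,TS))
togo(*read([.600,.114,.119],-.088,TS))
```

```text
24.4 [ 0.461 -0.01   0.199]
tcp [ 0.461 -0.012  0.199] cm [ 0.015 -0.206 -0.062] deg [ 0.026 -0.088 -0.049]
tcp [0.481 0.124 0.211] cm [ 2.032 13.408  1.138] deg [ 0.025 -0.088 -1.08 ]
```

>>> arm_command --pt "0.5 3.4 0.5 0 0 -0.3 0.3" --pt "1 7 1.1 0 0 -0.6 0.3" --pt "1.5 10.5 1.1 0 0 -1 0.3" --pt "2 13.4 1.1 0 -0.1 -1.1 0.3" --pt "2 13.4 1.1 0 -0.1 -1.1 0.3" --pt "2 13.4 1.1 0 -0.1 -1.1 0.3" --pt "2 13.4 1.1 0 -0.1 -1.1 0.3" --pt "2 13.4 1.1 0 -0.1 -1.1 0.3" --pt "2 13.4 1.1 0 -0.1 -1.1 0.3" --pt "2 13.4 1.1 0 -0.1 -1.1 0.3"

```text
time: 25.65
ee_pos: [0.4807, 0.1242, 0.2104]
tcp_rot: [-3.141, -0.0, 3.053]
contact_force: [0.8, -0.8, -2.3]
gripper_width: 0.505
grasp_force: 62.6
```

>>> arm_command --pt "0 0 0 0 0 0 0.3" --pt "0 0 0 0 0 0 0.3" --pt "0 0 0 0 0 0 0.3" --pt "0 0 0 0 0 0 0.3" --pt "0 0 0 0 0 0 0.3" --pt "0 0 0 0 0 0 0.3" --pt "0 0 0 0 0 0 0.3" --pt "0 0 0 0 0 0 0.3" --pt "0 0 0 0 0 0 0.3" --pt "0 0 0 0 0 0 0.3"

```text
time: 26.9
ee_pos: [0.4807, 0.1244, 0.2104]
tcp_rot: [-3.141, -0.0, 3.053]
contact_force: [0.2, 0.3, -3.1]
gripper_width: 0.509
grasp_force: 62.6
```

Run:
```python
from h import *
import pickle
TS,o0=pickle.load(open("ts.pkl","rb"));TS[1][1]=0
o=ctrl.observe();print(o["time"],o["ee_pos"])
togo(*read([.600,.114,.119],-.088,TS))
s=ctrl.snapshot("scene")[:,:,::-1];t=ctrl.snapshot("top")[:,:,::-1]
cv2.imwrite("pics/v7.png",np.hstack([crop(s,240,100,130,140,3),crop(t,210,120,130,140,3)]))
R0=Ro.from_euler("xyz",o0["tcp_rot"]).as_matrix()
togo(R0,np.array([.420,.2695,.124]))
```

```text
26.9 [0.481 0.124 0.21 ]
tcp [0.481 0.124 0.211] cm [0.028 0.008 0.037] deg [0.027 0.015 0.017]
tcp [0.42  0.27  0.124] cm [-6.066 14.507 -8.644] deg [ 0.025  0.014 20.678]
```

View pics/v7.png

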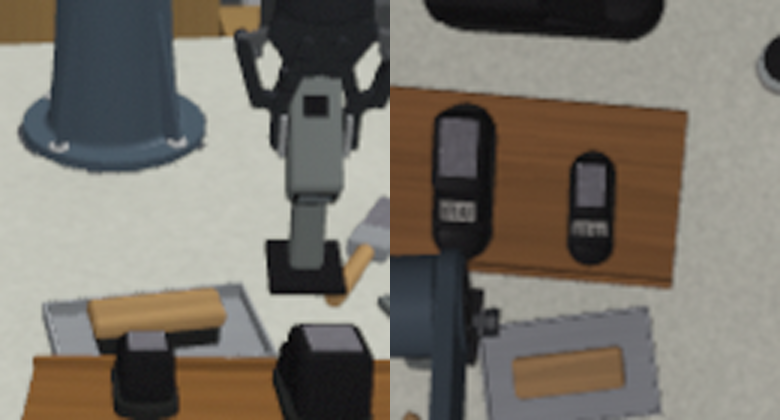

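The scanner faces the large shoe squarely. All shoes and the brush are in place. Now the scanner goes back to its pad.

>>> arm_command --pt "-1 2.5 0.5 0 0 3.5 0.3" --pt "-2.2 5.5 0.5 0 0 7.5 0.3" --pt "-3.5 8.5 0 0 0 11.5 0.3" --pt "-4.8 11.5 -0.5 0 0 16 0.3" --pt "-6.1 14.5 -1 0 0 20.7 0.3" --pt "-6.1 14.5 -2.5 0 0 20.7 0.3" --pt "-6.1 14.5 -4 0 0 20.7 0.3" --pt "-6.1 14.5 -5.5 0 0 20.7 0.3" --pt "-6.1 14.5 -7 0 0 20.7 0.3" --pt "-6.1 14.5 -7.6 0 0 20.7 0.3"

```text
time: 28.25
ee_pos: [0.4193, 0.2693, 0.1337]
tcp_rot: [-3.141, -0.002, -2.869]
contact_force: [0.4, -0.0, -2.4]
gripper_width: 0.509
grasp_force: 62.8
```

Run:
```python
from h import *
import pickle
TS,o0=pickle.load(open("ts.pkl","rb"))
R0=Ro.from_euler("xyz",o0["tcp_rot"]).as_matrix()
togo(R0,np.array([.420,.2695,.122]));print(ctrl.observe()["contact_force"])
s=ctrl.snapshot("scene")[:,:,::-1];t=ctrl.snapshot("top")[:,:,::-1]
cv2.imwrite("pics/v8.png",crop(s,330,80,120,140,4))
```

```text
tcp [0.42  0.27  0.122] cm [ 0.066  0.019 -1.172] deg [ 0.047 -0.055 -0.023]
[ 0.385 -0.026 -2.357]
```

View pics/v8.png

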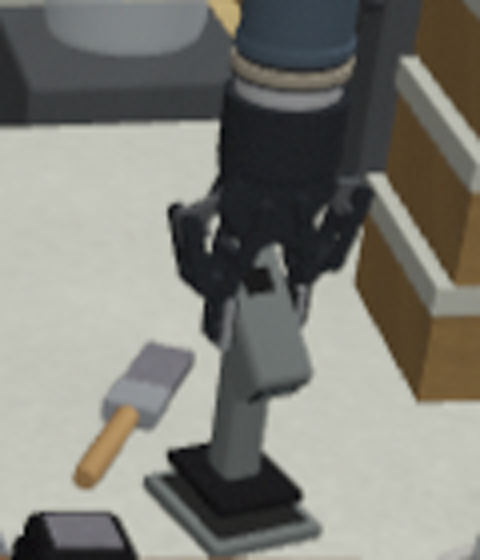

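The foot hovers about 1 cm above the centre of the pad at crop (235,490). Lower it, release and lift away.

>>> arm_command --pt "0.1 0 -0.5 0 0 0 0.3" --pt "0.1 0 -1 0 0 0 0.3" --pt "0.1 0 -1.2 0 0 0 0.3" --pt "0.1 0 -1.2 0 0 0 0.3" --pt "0.1 0 -1.2 0 0 0 1" --pt "0.1 0 -1.2 0 0 0 1" --pt "0.1 0 -1.2 0 0 0 1" --pt "0.1 0 0 0 0 0 1" --pt "0.1 0 5 0 0 0 1" --pt "0.1 0 10 0 0 0 1"

```text
time: 29.6
ee_pos: [0.4204, 0.2693, 0.2362]
tcp_rot: [-3.141, -0.001, -2.869]
contact_force: [0.3, -0.8, 0.7]
gripper_width: 1.001
grasp_force: 0.0
```

>>> arm_command --pt "0 0 4 0 0 0 1" --pt "-1 3 6 0 0 0 1" --pt "-2 7 6 0 0 0 1" --pt "-3 11 6 0 0 0 1" --pt "-4 15 6 0 0 0 1" --pt "-4 15 6 0 0 0 1" --pt "-4 15 6 0 0 0 1" --pt "-4 15 6 0 0 0 1" --pt "-4 15 6 0 0 0 1" --pt "-4 15 6 0 0 0 1"

```text
time: 30.85
ee_pos: [0.381, 0.4189, 0.2945]
tcp_rot: [-3.141, -0.0, -2.87]
contact_force: [0.2, -0.2, -0.2]
gripper_width: 0.998
grasp_force: 0.0
```

Run:
```python
from h import *
s=ctrl.snapshot("scene")[:,:,::-1];t=ctrl.snapshot("top")[:,:,::-1]
cv2.imwrite("pics/v9.png",np.hstack([crop(s,240,130,200,140,2),crop(t,165,140,160,140,2)]))
o=ctrl.observe();print(o["time"],o["ee_pos"],o["contact_force"])
```

```text
30.95 [0.381 0.419 0.294] [-0.409 -0.718  0.124]
```

View pics/v9.png

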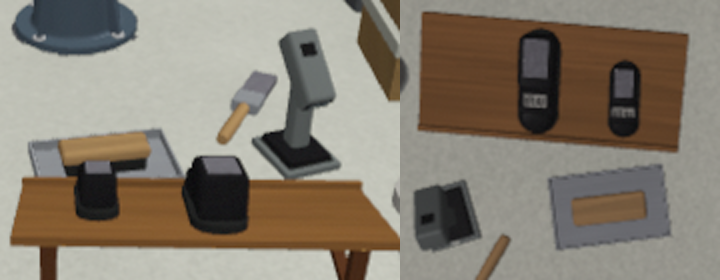

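The scanner stands upright on its pad. The brush is flat in the tray, both shoes are flat on the board at the lip, and the arm is clear. I hand the job in.

```bash
python3 -c "
from station import ctrl
print(ctrl.job_done())"
```

```text
the job is handed in; nothing more can be done
None
```

I handed the job in at about 31 s, with no verdict returned: the brush is flat in the tray, the small and large shoes (the only labelled ones) are toe-down at the lip, the scanner was held at each label in size order (no read signal to confirm), and it is back upright on its pad.

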